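# Shut the graver keeper and present the ring mandrel level

### The job

On the goldsmith's tool rack, first swing the keeper bar fully shut across the gravers until it clicks into its catch, so that they cannot slide out and the bar is out of the way. Then take the ring mandrel (the longer steel taper, the one with a handle) by its handle, draw it out of its leaning socket and turn it level, ready for a ring to be slipped on. Finish holding it there, still and level, whole length at least 20 cm above the bench and touching nothing but your gripper; do not put it down, and leave the gravers, the other mandrel and everything else in place.

Things in the scene. Friction and masses are not known exactly. Their poses are not given: they have to be found in the camera images.
- rack: Fixed wooden tool rack, base 130 (x) x 405 (y) x 18 mm; origin on the bench under its middle, front = -x. On the +y half a graver rail, top 120 mm up, front face at x = -26, notches at y = 40, 80, 120 mm. On the -y half a block with two equal 17 mm sockets 70 mm deep, at y = -155 and -75, mouths 100 mm up, leaning 31 degrees to the front; the two mandrels stand in them, either way round.
- keeper (a joint): Angle of the keeper bar: 0 = fully shut, along the rail's front face across the notches, pointing to the rack's +y; grows as the free end swings out to the front (-x), anticlockwise from above, up to 1.2. It stays where left. A spring ball catch under the bar meets it at about 0.09 rad, resists most at 0.05 (about 5 N at the knob) and holds it home below 0.03.
- keeper_hinge (a point): Point on the keeper's upright hinge axis at the height of the bar's centre line, 112.5 mm above the bench, at rack x = -30.5, y = 0 mm.
- keeper_knob (a point): Centre of the wooden ball knob (18 mm across) that tops the upright 8 mm pin at the free end of the keeper bar; 172 mm from the hinge axis and 45 mm above the centre line of the bar (an 8 mm steel rod), 157.5 mm above the bench.
- mandrel: Ring mandrel, the tool to take: steel, 0.35 to 0.55 kg, 240 mm long: a round taper 10 mm wide at the tip, 22 mm at 160 mm, then a straight round handle 20 mm wide and 80 mm long. Origin at the tip's end face, z axis along it to the handle. Tip down in a socket, leaning 35 degrees from upright, handle up and towards the rack's front; weight centre 142 mm from the tip.
- mandrel_end (a point): Centre of the end face of the ring mandrel's handle, 240 mm from the tip.
- bezel_stick: Bezel mandrel, to be left in its socket: a plain shorter steel taper without a handle, 175 mm long, 10 mm wide at the tip and 19 mm at the top; 0.23 kg; origin at its tip, z axis up its length. It leans in the other socket, 80 mm beside the ring mandrel.
- graver1: Graver 1 of three, 115 mm long, hanging in a front-open notch of the rack's rail by the shoulder of its mushroom-shaped wooden handle (28 mm across, its top 160 mm above the bench), blade down; origin at the blade's tip. It must stay in its notch.
- graver2: Graver 2 of three, 115 mm long, hanging in a front-open notch of the rack's rail by the shoulder of its mushroom-shaped wooden handle (28 mm across, its top 160 mm above the bench), blade down; origin at the blade's tip. It must stay in its notch.
- graver3: Graver 3 of three, 115 mm long, hanging in a front-open notch of the rack's rail by the shoulder of its mushroom-shaped wooden handle (28 mm across, its top 160 mm above the bench), blade down; origin at the blade's tip. It must stay in its notch.
- pliers: Half-round-nose pliers lying on the bench, bystander, about 165 x 45 x 12 mm; origin under the pivot, x axis towards the jaws.
- lighter: White pocket lighter lying on the bench, bystander, 78 x 24 x 12 mm; origin under its middle.
- stone_big: Domed turquoise stone on the bench, bystander, 38 mm across, 12 mm high; origin under its centre.
- stone_small: Domed turquoise stone on the bench, bystander, 26 mm across, 9 mm high; origin under its centre.
- hammer: Small hammer lying on the bench, bystander, 240 mm long; origin under the middle of its length, x axis from handle to head.
- flux_jar: Amber glass jar standing on the bench, bystander, 54 mm across, 65 mm high; origin under its centre.
There are look-alikes about, which are no part of the job. What is shaped like the bezel_stick but purple is not meant.

How it is judged:
On the way, in this order (a step that is already met when the one before it is completed fails the run):
1. the keeper bar is shut home in its catch (value of joint keeper below 0.03 rad), for 0.3 s.
2. the ring mandrel is held by the fingers, its tip drawn out of the socket and raised above its mouth (height (world z) of mandrel above 0.12 m and contact force between the fingers and mandrel above 1 N), for 0.2 s.
At the end, for the whole second after the job is handed in: Keeper under 0.03 rad; ring mandrel gripped on its handle (over 155 mm from the tip), level within 14 degrees, both ends over 190 mm up, still, touching neither rack nor the other mandrel; gravers and bezel mandrel within 20 mm and other loose things within 30 mm of where they began (value of joint keeper below 0.03 rad and angle between mandrel's own z axis and vertical between 1.326 and 1.816 rad and height (world z) of each of mandrel, mandrel_end above 0.19 m and contact force between the fingers and mandrel above 1 N and z of the grasp point in the frame of mandrel between 0.155 and 0.25 m and contact force between mandrel and rack below 0.1 N and contact force between mandrel and bezel_stick below 0.1 N and linear speed of mandrel below 0.03 m/s and angular speed of mandrel below 0.2 rad/s and distance of each of pliers, lighter, stone_big, stone_small, hammer, flux_jar from where it was at the start of the episode below 0.03 m and distance of each of graver1, graver2, graver3, bezel_stick from where it was at the start of the episode below 0.02 m); the arm keeps its last pose, push and grip.
It fails at once if a graver or the bezel mandrel is shifted more than 20 mm (distance of any of graver1, graver2, graver3, bezel_stick from where it was at the start of the episode above 0.02 m).
It fails at once if a bystander on the bench is shifted more than 30 mm (distance of any of pliers, lighter, stone_big, stone_small, hammer, flux_jar from where it was at the start of the episode above 0.03 m).
It also fails if it takes over 48 s, if anything falls off the work surface, if the arm or the gripper's body presses on something with over 40 N, if the wrist force passes 120 N, or if a joint passes its speed limit or range.

### The arm

A 6-joint arm with a two-finger parallel gripper is mounted at the origin on the work surface. World frame = base frame: x ahead of the robot, y to its left, z up, the work surface at z = 0. Lengths are in m, angles in rad, forces in N, time in s.
With the tool pointing down it reaches from about 0.35 to 0.975 m from the base axis. Payload 4.9 kg.
Tool frame: the origin (TCP) lies midway between the tips of the shut fingers; the grasp point (between the pads) lies 19 mm behind it (ctrl.hold_point_z is the distance from the TCP to the grasp point, in m); z points along the fingers, y is the line along which they close (so a half turn about z gives the same grasp; the last joint's range is limited). The gripper opens to 85 mm and grips with 20 to 120 N. Pads are 22 mm wide; open, the fingers measure 114 mm over their backs; the gripper's body (76 mm by 85 mm) begins 54 mm behind the grasp point. The pads swing forward as they close: fully open they stand 13 mm farther back than shut.
Start: joints at [-1.279, 0.053, 1.613, -0, 1.476, -0.119], TCP at [0.25, -0.573, 0.231] pointing down, gripper open.
Joint ranges: [-3.01, 3.01], [-1.01, 2.22], [0.06, 2.58], [-1.02, 4.17], [0.09, 2.62], [-3.14, 3.14]. Speed limits (rad/s): [2.57, 2.57, 3.14, 3.14, 3.14, 3.14].

### API

Orientations are given as a rotation vector (axis times angle).
In Python, from station import status, viewer, finish_job, ctrl gives the robot as it stands.
- The arm moves only by the shell command python3 -m jog 'ROWS' [FORCE]. ROWS is JSON, a list of rows, each a list of 7 numbers: the turn, a rotation vector about the tool's x, y, z each as a share of 5 degrees, from -1 to 1, then the shift along the tool's x, y, z each as a share of 30 mm, from -1 to 1, then the opening, from -1 (shut) to 1 (fully open). A call has 1 to 5 rows; each row shifts and turns the commanded pose from where the row before left it, along the tool's axes as they then stand; what a row does not reach is not made up. A row lasts 1/8 s, in which the tool goes at most 62.5 mm and 10.7 degrees, less where a joint would pass 70% of its speed; a pose out of reach is approached as far as the arm can. A call with a number of a shift or a turn outside -1 to 1 is refused whole. A call with a gripper value outside its range is refused whole. The fingers move at their own pace and stop on an object; FORCE is the grip in N (left out, the last holds). Time passes only in rows, so rows that do not move let the fingers close. It gives the time, the measured TCP pose, the force, the opening and the grip force at its end, in the units of the state.
- status.get_obs(): the state, without advancing time (a new reading comes with each control period).
- viewer.get_image(name): name is "scene" or "top" or "wrist"; returns a dict with "img" (400x640x3 uint8, red, green, blue), "fovy" (degrees; the focal length in pixels is half the picture's height over the tangent of half this angle, whatever the lens; pixels are square), "cx", "cy" (the principal point, pixels), "distortion" ([k1, k2, p1, p2, k3] as OpenCV has them; the pictures are not rectified), "rvec" (rotation vector, rad) and "tvec" (3), from world to camera coordinates, as OpenCV has them. Camera axes: x right, y down, z forward; pixel columns grow to the right and rows downward; lengths in m; the calibration is good to about 2 mm. A picture is of the moment at which its call begins. There is no depth.
- finish_job(): hands the job in; it is judged then, once.
The state is a dict: "t": time; "q": joint angles; "dq": joint speeds; "effort": joint torques, N m; "tool_pos": TCP position; "tool_rot": TCP orientation; "contact_force": force on the tool from outside, world axes, zero at the start; "wrist_torque": the same for the moment, N m; "opening": finger opening in m; "grip_force": force on a finger pad.
Only numpy, scipy, OpenCV 4.12 (cv2) and the standard library are available. Lean on these libraries where they do the work, as an engineer would, in place of code of your own. Each camera call takes 0.05 s, during which the arm holds its last target. There are 200 camera calls.

## Working session

There is one attempt and no reset: what is moved stays moved. The work goes in short steps, Python scripts to look and compute and a shell command to move; the robot and the scene stay as the last step left them, time stands still between calls to the robot, and variables do not carry over. Pictures are saved under pics/ and viewed, at most 10 in all, crops included, and the job is handed in when it is done.

```bash
mkdir -p pics; ls
python3 - <<'E'
from station import status, viewer, ctrl
import cv2,pickle
o=status.get_obs();print(o,ctrl.hold_point_z)
d={}
for n in("scene","top","wrist"):
    d[n]=viewer.get_image(n);cv2.imwrite(f"pics/{n}0.png",d[n]["img"][:,:,::-1])
    print(n,{k:v for k,v in d[n].items() if k!="img"})
pickle.dump(d,open("d0.pkl","wb"))
E
```

```text
pics
{'t': 0.0, 'q': array([-1.27900866e+00,  5.33915093e-02,  1.61430947e+00,  2.14381652e-05,
        1.47600901e+00, -1.19005075e-01]), 'dq': array([ 0.00046518,  0.0003417 , -0.00247862,  0.00036803, -0.00024653,
       -0.00124708]), 'effort': array([-3.83796180e-05, -3.93683195e+01, -3.70177531e+01,  5.71573295e-06,
        7.21707882e-03, -2.26603436e-05]), 'tool_pos': array([ 0.2494051 , -0.57239215,  0.2300323 ]), 'tool_rot': array([-3.07349081e+00, -6.40310439e-01,  2.53406671e-04]), 'contact_force': array([-0.11990706, -0.04129646, -0.17478439]), 'wrist_torque': array([0.00229727, 0.00157822, 0.02677955]), 'grip_force': 0.0, 'opening': 0.08536097953449812} 0.0187
scene {'fovy': 53.69514628305571, 'cx': 321.9762329460595, 'cy': 198.0070630881191, 'distortion': array([-0.00865784,  0.        ,  0.        ,  0.        ,  0.        ]), 'rvec': array([ 1.61627377,  1.67282706, -0.86701775]), 'tvec': array([ 0.01682416, -0.16507614,  1.55332386])}
top {'fovy': 50.76785241382974, 'cx': 322.94722152722903, 'cy': 193.12160800665905, 'distortion': array([-0.09430083,  0.        ,  0.        ,  0.        ,  0.        ]), 'rvec': array([ 2.13302028, -2.09962826,  0.22189044]), 'tvec': array([-0.01577318,  0.53711585,  1.38044194])}
wrist {'fovy': 68.12712082847011, 'cx': 314.63604313363936, 'cy': 198.3477940846939, 'distortion': array([-0.05623662,  0.        ,  0.        ,  0.        ,  0.        ]), 'rvec': array([-2.40164586,  1.57446077,  0.2496316 ]), 'tvec': array([-0.62302579, -0.04036995,  0.37888733])}
```

View pics/scene0.png

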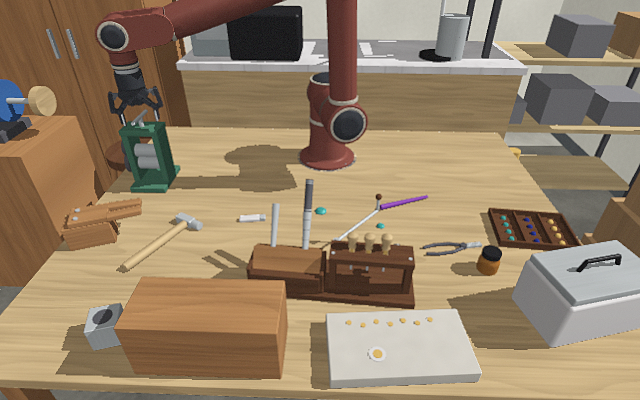

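View pics/top0.png

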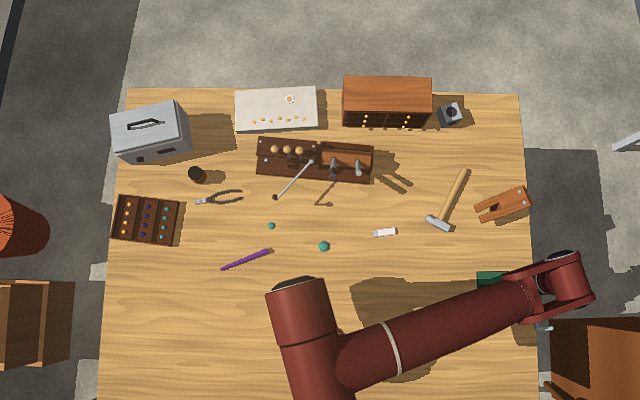

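Scene: the ring mandrel with its dark handle is at (308,195) and the bezel stick at (275,225). A purple look-alike lies at (403,201). The open keeper runs from (330,242) to its knob at about (378,198). In the top view, the rack's front faces the robot (picture bottom) and the keeper knob is at (275,197). Next I'll take close crops.

Run:
```python
import cv2,numpy as np
a=cv2.imread("pics/scene0.png")[165:315,235:435]; b=cv2.imread("pics/top0.png")[125:225,240:400]
cv2.imwrite("pics/c1.png",cv2.resize(a,None,fx=4,fy=4,interpolation=2))
cv2.imwrite("pics/c2.png",cv2.resize(b,None,fx=5,fy=5,interpolation=2))
```

```text
(no output)
```

View pics/c1.png

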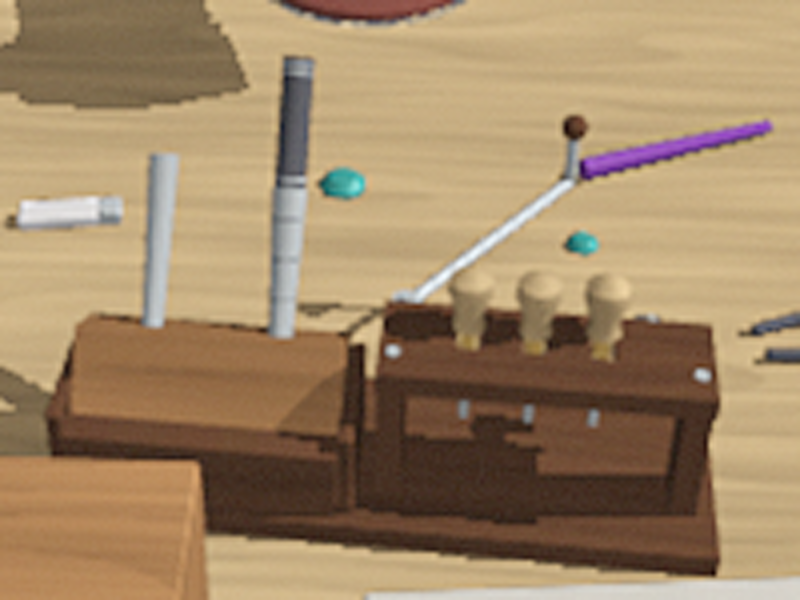

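View pics/c2.png

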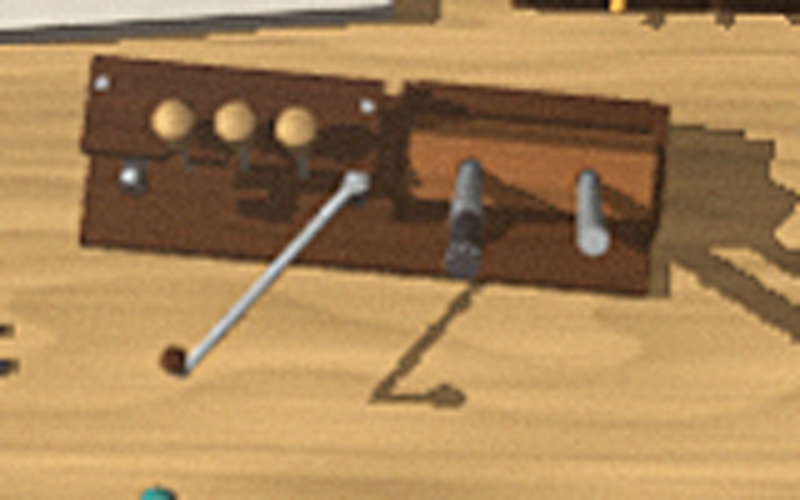

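Scene crop: the knob is at (575,126), the hinge at (405,297), the mandrel end at (299,62) and its exit at (283,335). Top crop: the knob is at (174,359), the hinge at (355,183), the handle end at (462,266) and the exit at (469,165). The base front corners are at (82,243) and (650,295). Look-alikes for the mandrel are the bezel stick (no handle; scene 275,225) and the purple stick (403,201). I choose the one with the dark handle, whose end is at (310,180).

```bash
cat > h.py <<'E'
import cv2,numpy as np,pickle
from scipy.optimize import least_squares
from scipy.spatial.transform import Rotation as R
def K(c):
    f=200/np.tan(np.radians(c["fovy"]/2)); return np.array([[f,0,c["cx"]],[0,f,c["cy"]],[0,0,1]])
def proj(c,P): return cv2.projectPoints(np.array(P,float).reshape(-1,3),c["rvec"],c["tvec"],K(c),c["distortion"])[0][:,0]
def tri(d,obs):
    r=least_squares(lambda p:np.concatenate([proj(d[n],p)[0]-uv for n,uv in obs.items()]),[.6,0,.1]); return r.x,np.abs(r.fun).max()
E
python3 - <<'E'
from h import *
d=pickle.load(open("d0.pkl","rb"))
s=lambda u,v:np.array([235+u/4,165+v/4]); t=lambda u,v:np.array([240+u/5,125+v/5])
T=dict(knob=(s(575,126),t(174,359)),hinge=(s(405,297),t(355,183)),mend=(s(299,60),t(462,266)),mexit=(s(283,335),t(469,165)),bez=(s(164,156),t(593,242)),
 g1=(s(473,285),t(296,127)),g3=(s(609,288),t(173,119)))
P={}
for k,(a,b) in T.items():
    P[k],e=tri(d,dict(scene=a,top=b)); print(k,P[k].round(4),round(e,2))
# rack fit
def f(p):
    c,sn=np.cos(p[2]),np.sin(p[2]); W=lambda x,y,z:[p[0]+c*x-sn*y,p[1]+sn*x+c*y,z]
    r=[]
    kx,ky=-.0305-.172*np.sin(p[3]),.172*np.cos(p[3])
    for n,pt,uv in [("top",(-.065,.2025,.018),t(82,243)),("top",(-.065,-.2025,.018),t(650,295)),("scene",(.065,.2025,.018),s(717,562)),
      ("scene",(kx,ky,.1575),s(575,126)),("top",(kx,ky,.1575),t(174,359)),("top",(-.0305,0,.117),t(355,183)),("scene",(-.0305,0,.117),s(405,297))]:
        r.append(proj(d[n],W(*pt))[0]-uv)
    return np.concatenate(r)
q=least_squares(f,[.65,.1,0,.8]);print(q.x.round(4),q.fun.round(1))
E
```

```text
knob [0.502  0.1471 0.1574] 0.77
hinge [0.6306 0.0362 0.1159] 0.65
mend [ 0.5465 -0.0323  0.2329] 0.65
mexit [ 0.6491 -0.0384  0.099 ] 1.01
bez [ 0.5764 -0.1154  0.1793] 0.77
g1 [0.658  0.075  0.1501] 0.84
g3 [0.6614 0.1542 0.1532] 0.65
[ 0.6616  0.0291 -0.0865  0.9264] [-2.1 -0.8 -1.5  0.3  0.7 -1.  -0.8  0.2 -0.6 -0.4  0.7 -0.2 -2.3 -0.2]
```

Plan: push the knob shut with the closed fingers, keeping the tool's x along the rack's x. First I turn and travel at about 0.28 m height to a point in front of the knob.

```bash
cat >> h.py <<'E'
def pose():
    from station import status
    o=status.get_obs(); return o,np.array(o["tool_pos"]),R.from_rotvec(o["tool_rot"])
RK=np.array([.6616,.0291]);YW=-.0865
def W(x,y,z=0): c,s=np.cos(YW),np.sin(YW); return np.array([RK[0]+c*x-s*y,RK[1]+s*x+c*y,z])
def units(target):
    o,p,r=pose(); return r.inv().apply(np.array(target)-p)/.03
E
python3 -m jog '[[0,0,0.95,0,0,-0.3,-1],[0,0,0.95,0,0,-0.3,-1],[0,0,0.95,0,0,-0.3,-1],[0,0,0.95,0,0,-0.3,-1],[0,0,0.95,0,0,-0.3,-1]]'
python3 -m jog '[[0,0,0.95,0,0,-0.3,-1],[0,0,0,0.2,-0.98,0,-1],[0,0,0,0.2,-0.98,0,-1],[0,0,0,0.2,-0.98,0,-1],[0,0,0,0.2,-0.98,0,-1]]'
python3 -m jog '[[0,0,0,0.2,-0.98,0,-1],[0,0,0,0.2,-0.98,0,-1],[0,0,0,0.2,-0.98,0,-1],[0,0,0,0.2,-0.98,0,-1],[0,0,0,0.2,-0.98,0,-1]]'
```

```text
t: 0.78
tool_pos: [0.2495, -0.5728, 0.276]
tool_rot: [-3.141, 0.01, 0.0]
contact_force: [0.6, 0.2, -0.9]
opening: 0.0004
grip_force: 0.0
t: 1.4
tool_pos: [0.2838, -0.4568, 0.2848]
tool_rot: [-3.138, 0.136, 0.0]
contact_force: [0.3, -0.8, 0.7]
opening: -0.0
grip_force: 0.0
t: 2.02
tool_pos: [0.3263, -0.3129, 0.2849]
tool_rot: [-3.138, 0.136, 0.0]
contact_force: [0.9, 0.1, -0.5]
opening: 0.0001
grip_force: 0.0
```

```bash
python3 -m jog '[[0,0,0,0.18,-0.98,0,-1],[0,0,0,0.18,-0.98,0,-1],[0,0,0,0.18,-0.98,0,-1],[0,0,0,0.18,-0.98,0,-1],[0,0,0,0.18,-0.98,0,-1]]' >/dev/null
python3 -m jog '[[0,0,0,0.18,-0.98,0,-1],[0,0,0,0.18,-0.98,0,-1],[0,0,0,0.18,-0.98,0,-1],[0,0,0,0.18,-0.98,0,-1],[0,0,0,0.18,-0.98,0,-1]]' >/dev/null
python3 -m jog '[[0,0,0,0.18,-0.98,0,-1],[0,0,0,0.18,-0.98,0,-1],[0,0,0,0.18,-0.98,0,-1],[0,0,0,0.18,-0.98,0,-1],[0,0,0,0.18,-0.98,0,-1]]' 
python3 -m jog '[[0,0,0,0.1,-0.7,0,-1],[0,0,0,0,0,0,-1]]'
python3 - <<'E'
from h import *
from station import viewer
print(units([.455,.150,.138]))
for n in("wrist","scene"):
  c=viewer.get_image(n); pickle.dump(c,open(f"{n}1.pkl","wb")); cv2.imwrite(f"pics/{n}1.png",c["img"][:,:,::-1])
E
```

```text
t: 3.9
tool_pos: [0.4451, 0.1193, 0.285]
tool_rot: [3.139, -0.136, -0.001]
contact_force: [0.4, -0.0, 0.4]
opening: -0.0002
grip_force: 0.0
t: 4.15
tool_pos: [0.4497, 0.1398, 0.2848]
tool_rot: [3.138, -0.132, -0.002]
contact_force: [0.2, -0.0, -0.1]
opening: -0.0
grip_force: 0.0
[ 0.15277151 -0.35651336  4.89327508]
```

View pics/wrist1.png

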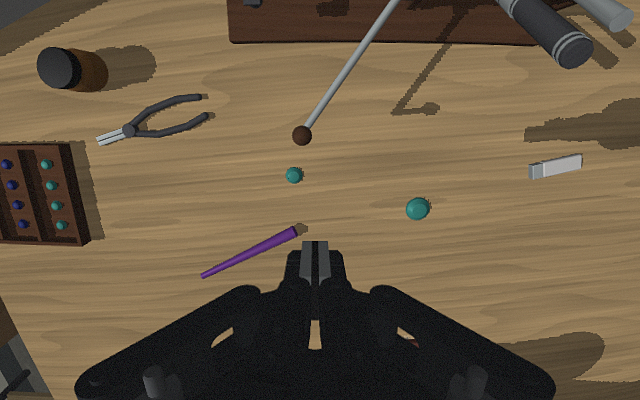

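The wrist view shows the keeper knob at (302,135), the closed fingertips at (315,245), and the mandrel's end face at about (575,51). I'll check both against the triangulated positions.

Run:
```python
from h import *
d=pickle.load(open("d0.pkl","rb")); d["wrist"]=pickle.load(open("wrist1.pkl","rb"))
s=lambda u,v:np.array([235+u/4,165+v/4]); t=lambda u,v:np.array([240+u/5,125+v/5])
print(proj(d["wrist"],[[.502,.1471,.1575],[.5465,-.0323,.2329]]))
print("knob",tri(d,dict(scene=s(575,126),top=t(174,359),wrist=np.array([302,135]))))
print("mend",tri(d,dict(scene=s(299,60),top=t(462,266),wrist=np.array([575,51]))))
```

```text
[[301.58769035 132.95791205]
 [574.64387829  51.8969921 ]]
knob (array([0.500282 , 0.1469898, 0.1568635]), np.float64(0.7708423392877535))
mend (array([ 0.5469857 , -0.03232215,  0.23308931]), np.float64(0.6562691836259091))
```

```bash
python3 -m jog '[[0,0,0,0.1,-0.05,0.98,-1],[0,0,0,0,0,0.98,-1],[0,0,0,0,0,0.98,-1],[0,0,0,0,0,0.98,-1],[0,0,0,0,0,0.95,-1]]'
python3 - <<'E'
from h import *
print("now",units([.455,.15,.138]))
for a in (.926,.75,.6,.45,.3,.2,.1,.05,0):
    k=W(-.0305-.172*np.sin(a),.172*np.cos(a),.138); tgt=k-W(.020,0,0)+W(0,0,0)
    print(a,tgt.round(4),units(tgt).round(2))
E
```

```text
t: 4.88
tool_pos: [0.4529, 0.1391, 0.1383]
tool_rot: [3.138, -0.138, 0.0]
contact_force: [-0.2, 0.3, -0.1]
opening: 0.0002
grip_force: 0.0
now [ 0.03821025 -0.36692143  0.01104653]
0.926 [0.4833 0.1483 0.138 ] [ 0.98 -0.39  0.01]
0.75 [0.5054 0.169  0.138 ] [ 1.65 -1.14  0.01]
0.6 [0.5268 0.1833 0.138 ] [ 2.32 -1.68  0.01]
0.45 [0.5501 0.1942 0.138 ] [ 3.07 -2.11  0.01]
0.3 [0.5748 0.2016 0.138 ] [ 3.87 -2.43  0.01]
0.2 [0.5918 0.2044 0.138 ] [ 4.42 -2.57  0.01]
0.1 [0.609  0.2054 0.138 ] [ 4.99 -2.66  0.01]
0.05 [0.6176 0.2053 0.138 ] [ 5.27 -2.68  0.01]
0 [0.6261 0.2048 0.138 ] [ 5.56 -2.69  0.01]
```

```bash
python3 -m jog '[[0,0,0,0.5,-0.35,0,-1],[0,0,0,0.5,-0.04,0,-1],[0,0,0,0.35,-0.37,0,-1],[0,0,0,0.35,-0.37,0,-1],[0,0,0,0.33,-0.27,0,-1]]'
python3 -m jog '[[0,0,0,0.33,-0.27,0,-1],[0,0,0,0.37,-0.21,0,-1],[0,0,0,0.38,-0.21,0,-1],[0,0,0,0.4,-0.16,0,-1],[0,0,0,0.4,-0.16,0,-1]]'
python3 -m jog '[[0,0,0,0.28,-0.07,0,-1],[0,0,0,0.28,-0.07,0,-1],[0,0,0,0.28,-0.05,0,-1],[0,0,0,0,0,0,-1]]'
python3 - <<'E'
from h import *
for a in (.2,.1,.05,0):
    print(a,units(W(-.0305-.172*np.sin(a),.172*np.cos(a),.138)-W(.020,0,0)+W(0,0,0)).round(2))
E
```

```text
t: 5.5
tool_pos: [0.5181, 0.1768, 0.1396]
tool_rot: [-3.138, 0.136, -0.0]
contact_force: [-0.2, 0.9, 1.0]
opening: 0.0001
grip_force: 0.6
t: 6.12
tool_pos: [0.5771, 0.2022, 0.1392]
tool_rot: [3.138, -0.136, 0.0]
contact_force: [-0.1, 0.9, 0.2]
opening: 0.0001
grip_force: 0.1
t: 6.62
tool_pos: [0.6023, 0.2054, 0.1392]
tool_rot: [3.138, -0.136, 0.0]
contact_force: [-0.2, 0.6, 0.6]
opening: 0.0
grip_force: 0.0
0.2 [-0.35  0.07  0.04]
0.1 [ 0.22 -0.02  0.04]
0.05 [ 0.51 -0.04  0.04]
0 [ 0.79 -0.05  0.04]
```

Run:
```python
from h import *
from station import viewer
a=viewer.get_image("scene")["img"][165:315,290:470,::-1]; b=viewer.get_image("wrist")["img"][:,:,::-1]
a=cv2.resize(a,None,fx=2.2,fy=2.2,interpolation=2)
b=cv2.resize(b[0:330,150:500],(350,330))
cv2.imwrite("pics/k2.png",np.hstack([a,b]))
```

```text
(no output)
```

View pics/k2.png

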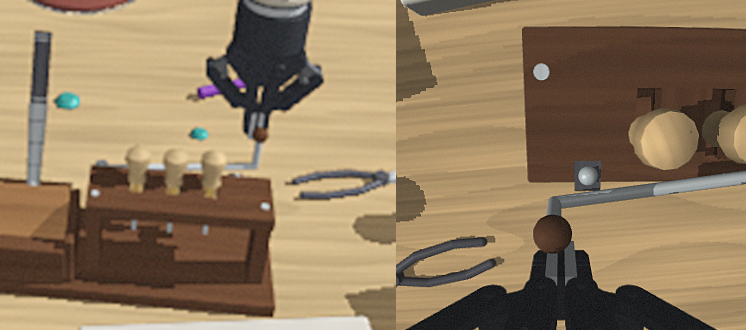

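The bar has followed: the knob sits at the fingertips (wrist crop 552,233), with the catch ball just ahead at (588,178). I'll push on slowly and watch the force.

```bash
python3 -m jog '[[0,0,0,0.2,-0.02,0,-1],[0,0,0,0.2,-0.02,0,-1],[0,0,0,0.1,0,0,-1],[0,0,0,0.1,0,0,-1],[0,0,0,0,0,0,-1]]'
python3 -m jog '[[0,0,0,0.1,0,0,-1],[0,0,0,0,0,0,-1]]'
python3 -m jog '[[0,0,0,0.08,0,0,-1],[0,0,0,0,0,0,-1]]'
```

```text
t: 7.35
tool_pos: [0.6205, 0.2049, 0.1393]
tool_rot: [3.138, -0.136, 0.003]
contact_force: [0.2, -0.2, 0.0]
opening: -0.0
grip_force: 0.0
t: 7.6
tool_pos: [0.6233, 0.2047, 0.1393]
tool_rot: [3.138, -0.136, 0.001]
contact_force: [-0.2, 0.4, 0.0]
opening: 0.0
grip_force: 0.0
t: 7.85
tool_pos: [0.6254, 0.2046, 0.1392]
tool_rot: [3.139, -0.136, 0.0]
contact_force: [0.4, 0.1, 0.6]
opening: -0.0
grip_force: 0.0
```

```bash
python3 -m jog '[[0,0,0,0.08,0,0,-1],[0,0,0,0,0,0,-1]]' | grep -E "pos|contact"
python3 -m jog '[[0,0,0,0.08,0,0,-1],[0,0,0,0,0,0,-1]]'| grep -E "pos|contact"
python3 - <<'E'
from h import *
from station import viewer
a=viewer.get_image("top")["img"][125:205,240:340,::-1]; b=viewer.get_image("wrist")["img"][:,:,::-1]
pickle.dump(viewer.get_image("wrist"),open("wrist2.pkl","wb"))
a=cv2.resize(a,(412,330),interpolation=2)
b=cv2.resize(b[0:330,150:500],(350,330))
cv2.imwrite("pics/k3.png",np.hstack([a,b]))
E
```

```text
tool_pos: [0.6262, 0.2047, 0.139]
contact_force: [-7.2, 0.6, 2.6]
tool_pos: [0.6266, 0.2047, 0.1389]
contact_force: [-12.7, 0.4, 6.1]
```

View pics/k3.png

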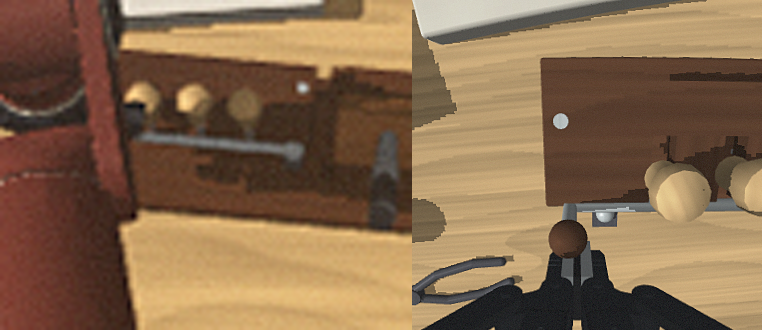

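The bar is parallel to the rail and past the ball, and it met the stop at 13 N at the predicted position, so the keeper is shut. Next I back off, rise and travel above the mandrel.

```bash
python3 -m jog '[[0,0,0,-0.5,0,0,-1],[0,0,0,-0.8,0,0,-1],[0,0,0,0,0,-1,-1],[0,0,0,0,0,-1,-1],[0,0,0,0,0,-1,-1]]' | grep -E "t:|pos|contact"
python3 -m jog '[[0,0,0,0,0,-1,-1],[0,0,0,0,0,-1,-1],[0,0,0,0,0,-0.9,-1],[0,0,0,0.1,1,0,0.18],[0,0,0,0.1,1,0,0.18]]' | grep -E "t:|pos|contact"
python3 -m jog '[[0,0,0,0.1,1,0,0.18],[0,0,0,0.1,1,0,0.18],[0,0,0,0.1,1,0,0.18],[0,0,0,0.1,1,0,0.18],[0,0,0,0,0.9,0,0.18]]' | grep -E "t:|pos|contact"
python3 -m jog '[[0,-1,0,0,0.4,0,0.18],[0,-1,0,0,0,0,0.18],[0,-1,0,0,0,0,0.18],[0,0,0,0,0,0,0.18]]'
python3 - <<'E'
from h import *
from station import viewer
E0=np.array([.547,-.0323,.233]);h=np.array([-.5715,.0496,.8192])
o,p,r=pose(); tz=r.apply([0,0,1]);print(tz,r.as_matrix()[:,1])
g=E0-.055*h; T=g+.0187*tz
print("grasp",g,"standoff",units(T-.1*tz),"final",units(T))
c=viewer.get_image("wrist");pickle.dump(c,open("wrist3.pkl","wb")); cv2.imwrite("pics/w3.png",c["img"][:,:,::-1])
print(proj(c,[E0,E0-.08*h]))
E
```

```text
t: 9.12
tool_pos: [0.5909, 0.2077, 0.2302]
tool_rot: [-3.139, 0.136, -0.001]
contact_force: [-0.0, 0.1, -0.5]
t: 9.75
tool_pos: [0.592, 0.147, 0.317]
tool_rot: [-3.139, 0.135, -0.004]
contact_force: [0.7, 0.3, 0.7]
t: 10.38
tool_pos: [0.591, -0.0011, 0.3162]
tool_rot: [3.138, -0.136, 0.002]
contact_force: [0.2, 0.9, -1.2]
t: 10.88
tool_pos: [0.5906, -0.0122, 0.315]
tool_rot: [-3.101, 0.135, 0.409]
contact_force: [-0.1, 0.2, -0.6]
opening: 0.0504
grip_force: 0.0
[-0.25827912  0.02239363 -0.96581076] [-8.67250682e-02 -9.96232279e-01  9.31998119e-05]
grasp [ 0.5784325 -0.035028   0.187944 ] standoff [0.77236313 0.79191398 1.468066  ] final [0.77236313 0.79191398 4.80139933]
[[343.08335227 222.70807128]
 [339.89115487 141.86760633]]
```

View pics/w3.png

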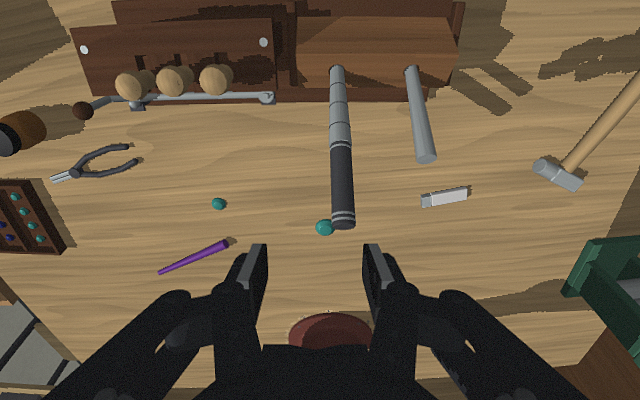

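The wrist view shows the handle end at (344,221) and the handle/taper joint at (340,143). The prediction was (343,223) and (340,142), a good match. The keeper is visibly shut across the gravers. Next I go to the grasp.

```bash
cat > g.py <<'E'
from h import *
E0=np.array([.547,-.0323,.233]);h=np.array([-.5715,.0496,.8192])
o,p,r=pose(); tz=r.apply([0,0,1]); print("to go",units(E0-.055*h+.0187*tz).round(2))
E
python3 -m jog '[[0,0,0,0.4,0.4,0,0.18],[0,0,0,0.37,0.4,0,0.18],[0,0,0,0,0,0.7,0.18],[0,0,0,0,0,0.7,0.18],[0,0,0,0,0,0,0.18]]' | grep -E "t:|pos|contact"; python3 g.py
```

```text
t: 11.55
tool_pos: [0.5986, -0.0376, 0.2676]
tool_rot: [-3.099, 0.136, 0.414]
contact_force: [0.0, -0.1, 0.5]
to go [ 0.04 -0.03  3.36]
```

```bash
python3 -m jog '[[0,0,0,0.04,-0.03,0.7,0.18],[0,0,0,0,0,0.7,0.18],[0,0,0,0,0,0.7,0.18],[0,0,0,0,0,0.7,0.18],[0,0,0,0,0,0.56,0.18]]' | grep -E "t:|pos|contact"; python3 g.py
python3 -m jog '[[0,0,0,0,0,0,0.18],[0,0,0,0,0,0,-0.3],[0,0,0,0,0,0,-1],[0,0,0,0,0,0,-1],[0,0,0,0,0,0,-1]]' 100; python3 g.py
python3 -m jog '[[0,0,0,0,0,0,-1],[0,0,0,0,0,0,-1]]' 120; python3 g.py
```

```text
t: 12.18
tool_pos: [0.5738, -0.0337, 0.1701]
tool_rot: [-3.1, 0.134, 0.41]
contact_force: [-0.5, 0.4, -0.3]
to go [-0.    0.03  0.01]
t: 12.8
tool_pos: [0.5753, -0.0339, 0.1732]
tool_rot: [-3.101, 0.134, 0.406]
contact_force: [-0.6, -0.3, 4.6]
opening: 0.0173
grip_force: 97.5
to go [-0.02  0.03  0.12]
t: 13.05
tool_pos: [0.5752, -0.0339, 0.1732]
tool_rot: [-3.101, 0.134, 0.406]
contact_force: [-0.2, 0.8, 6.7]
opening: 0.0166
grip_force: 117.1
to go [-0.02  0.03  0.12]
```

```bash
python3 -m jog '[[0,0,0,-0.2,0,-0.16,-1],[0,0,0,-0.38,0,-0.32,-1],[0,0,0,-0.38,0,-0.32,-1],[0,0,0,0,0,0,-1]]'
python3 - <<'E'
from h import *
from station import viewer
a=viewer.get_image("scene");b=viewer.get_image("wrist")
pickle.dump((a,b),open("p4.pkl","wb"))
x=cv2.resize(a["img"][150:270,260:370,::-1],None,fx=3,fy=3,interpolation=2); y=b["img"][0:360,150:500,::-1]
cv2.imwrite("pics/p4.png",np.hstack([x,y]))
E
```

```text
t: 13.55
tool_pos: [0.5531, -0.032, 0.2036]
tool_rot: [-3.101, 0.134, 0.406]
contact_force: [1.5, -0.8, -1.5]
opening: 0.0168
grip_force: 118.2
```

View pics/p4.png

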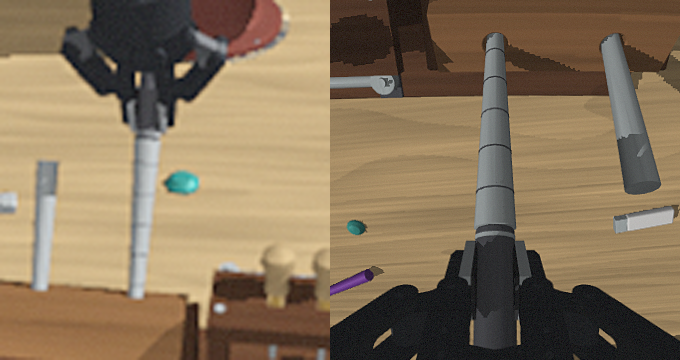

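The mandrel is gripped centrally on its dark handle, with the pads just behind the taper joint (wrist crop 495,240). It is sliding out, with more taper showing. I continue along its axis.

```bash
python3 -m jog '[[0,0,0,-0.45,0,-0.38,-1],[0,0,0,-0.51,0,-0.43,-1],[0,0,0,-0.51,0,-0.43,-1],[0,0,0,-0.51,0,-0.43,-1],[0,0,0,-0.51,0,-0.43,-1]]'
python3 -m jog '[[0,0,0,0.1,0,-0.5,-1],[0,0,0,0.13,0,-0.5,-1],[0,0,0,0.13,0,-0.5,-1],[0,0,0,0,0,-0.2,-1],[0,0,0,0,0,0,-1]]'
python3 -c "
from h import *
o,p,r=pose();print(o['contact_force'],o['wrist_torque'],o['q'].round(2))"
```

```text
t: 14.28
tool_pos: [0.4964, -0.0271, 0.2835]
tool_rot: [-3.1, 0.134, 0.41]
contact_force: [0.4, 0.2, -4.4]
opening: 0.0172
grip_force: 119.2
t: 14.9
tool_pos: [0.5214, -0.0293, 0.3295]
tool_rot: [-3.101, 0.134, 0.408]
contact_force: [0.2, -0.8, -4.3]
opening: 0.0169
grip_force: 118.9
[ 0.2064314  -0.81190782 -4.29526338] [-0.03476932 -0.18169357  0.0316848 ] [-0.18 -0.06  1.58 -0.03  1.88  1.47]
```

It is clear, with 4.3 N of weight on the wrist. Next I turn it level, about 55° around tool +y.

```bash
python3 -m jog '[[0,0.5,0,0,0,0,-1],[0,0.8,0,0,0,0,-1],[0,0.8,0,0,0,0,-1],[0,0.8,0,0,0,0,-1],[0,0.8,0,0,0,0,-1]]'|grep -E "t:|pos|rot|contact"
python3 -m jog '[[0,0.8,0,0,0,0,-1],[0,0.8,0,0,0,0,-1],[0,0.8,0,0,0,0,-1],[0,0.8,0,0,0,0,-1],[0,0.8,0,0,0,0,-1]]'|grep -E "t:|pos|rot|contact"
python3 -m jog '[[0,0.8,0,0,0,0,-1],[0,0.8,0,0,0,0,-1],[0,0.8,0,0,0,0,-1],[0,0.7,0,0,0,0,-1],[0,0.3,0,0,0,0,-1]]'|grep -E "t:|pos|rot|contact"
python3 -m jog '[[0,0,0,0,0,0,-1],[0,0,0,0,0,0,-1]]'
python3 - <<'E'
from h import *
from station import viewer
o,p,r=pose();tz=r.apply([0,0,1]);print("tz",tz,o["q"].round(2))
d={n:viewer.get_image(n) for n in("scene","wrist","top")};pickle.dump((d,p,o["tool_rot"]),open("p5.pkl","wb"))
# expected mandrel
g=p-.0187*tz; hr=np.array([-1,.0866,0])/1.0037
print("g",g,proj(d["scene"],[g+.055*hr,g-.185*hr]),proj(d["wrist"],[g+.055*hr,g-.185*hr]),proj(d["top"],[g+.055*hr,g-.185*hr]))
x=cv2.resize(d["scene"]["img"][100:250,230:380,::-1],(360,360),interpolation=2); y=d["wrist"]["img"][0:360,150:500,::-1]
cv2.imwrite("pics/p5.png",np.hstack([x,y]))
E
```

```text
t: 15.52
tool_pos: [0.5202, -0.0291, 0.3287]
tool_rot: [3.134, -0.136, 0.098]
contact_force: [-0.2, -1.7, -4.0]
t: 16.15
tool_pos: [0.5198, -0.029, 0.3282]
tool_rot: [3.056, -0.132, 0.636]
contact_force: [-0.9, 0.2, -4.7]
t: 16.77
tool_pos: [0.5197, -0.029, 0.3273]
tool_rot: [2.918, -0.127, 1.073]
contact_force: [0.2, 0.3, -4.1]
t: 17.02
tool_pos: [0.521, -0.0292, 0.3294]
tool_rot: [2.917, -0.126, 1.076]
contact_force: [0.1, -0.3, -3.5]
opening: 0.0168
grip_force: 118.6
tz [ 0.64671873 -0.05615637 -0.76065849] [-0.26 -0.73  2.17  0.13  1.01  1.37]
g [ 0.50894293 -0.0281718   0.34366681] [[314.36595224 122.66998515]
 [298.35063396 172.16706085]] [[314.98992849 402.83372457]
 [314.49091048  13.88957558]] [[329.18410523 201.75228829]
 [337.53651905 118.4251288 ]]
```

View pics/p5.png

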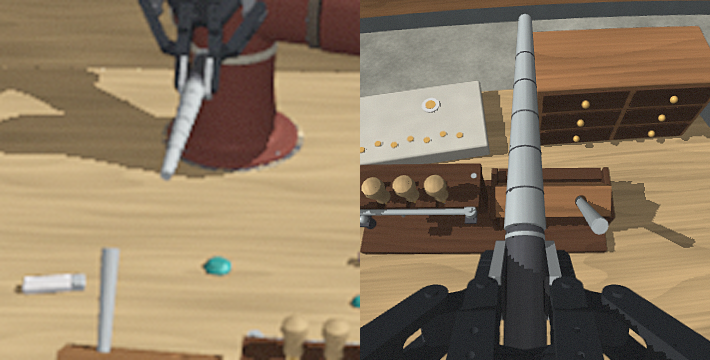

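The tip appears at scene (299.6,173) and wrist (315,16). For a perfectly level mandrel at z = 0.34 m the prediction is (298.4,172) and (314.5,14), so it is level within a degree or two. The keeper is still shut, and the bezel stick and gravers are in place.

```bash
python3 -m jog '[[0,0,0,0,0,0,-1],[0,0,0,0,0,0,-1],[0,0,0,0,0,0,-1]]'
python3 -c "
from station import finish_job
print(finish_job())"
```

```text
t: 17.55
tool_pos: [0.521, -0.0292, 0.3293]
tool_rot: [2.917, -0.126, 1.076]
contact_force: [0.3, 0.0, -3.8]
opening: 0.0168
grip_force: 118.7
the job is handed in; nothing more can be done
None
```

The job is handed in at 17.6 s: the keeper is shut in its catch and the ring mandrel is held still by its handle, level to within a degree or two by the cameras, about 34 cm above the bench; the hand-in returned no verdict.

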